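# Sweep the loose spray-can caps into the open tray

## Robot

A 7-joint arm with a two-finger parallel gripper is mounted at the origin on the work surface. World frame = base frame: x ahead of the robot, y to its left, z up, the work surface at z = 0. Lengths are in mm, angles in rad, forces in N, time in s.
With the tool pointing down it reaches from about 400 to 850 mm from the base axis. Payload 6.9 kg.
Tool frame: the origin (TCP) lies midway between the tips of the shut fingers; the grasp point (between the pads) lies tcp_to_grasp behind it (tcp_to_grasp is the distance from the TCP to the grasp point, in mm); z points along the fingers, y is the line along which they close (so a half turn about z gives the same grasp; the last joint's range is limited). The gripper opens to 85 mm and grips with 20 to 120 N. Pads are 22 mm wide; open, the fingers measure 114 mm over their backs; the gripper's body (76 mm by 85 mm) begins 54 mm behind the grasp point. The pads swing forward as they close: fully open they stand 13 mm farther back than shut.
Start: joints at [-1.03, 0.507, -0.238, 1.5, 0.126, 1.149, -0.155], TCP at [263.851, 566.563, 231.275] pointing down, gripper open.
Joint ranges: [-3.08, 3.08], [-0.24, 2.05], [-1.43, 1.35], [0, 2.5], [-1.52, 4.66], [0.17, 1.96], [-2.89, 2.89]. Speed limits (rad/s): [2.39, 2.39, 3.14, 3.14, 3.14, 3.14, 3.14].

## Interface

Orientations are given as a unit quaternion [x, y, z, w].
In Python, from workcell import get_obs, camera, finish_job, recognise, tcp_to_grasp gives the robot as it stands.
- The arm moves only by the shell command python3 -m creep 'ROWS' [FORCE]. ROWS is JSON, a list that holds one entry, the list of rows, each a list of 7 numbers: the shift along the tool's x, y, z in cm, then the turn, a rotation vector about the tool's x, y, z in rad, then the opening, from 0 (shut) to 1 (fully open). A call has 1 to 12 rows; each row is the pose to reach, as a shift and turn from the pose commanded when the call began, along the tool's axes at that moment; what a row does not reach only later rows make up. A row lasts 1/12 s, in which the tool goes at most 41.7 mm and 7.16 degrees, less where a joint would pass 70% of its speed; a pose out of reach is approached as far as the arm can. A call with a gripper value outside its range is refused whole. The fingers move at their own pace and stop on an object; FORCE is the grip in N (left out, the last holds). Time passes only in rows, so rows that repeat a pose let the fingers close. It gives the time, the measured TCP pose, the force, the opening and the grip force at its end, in the units of the state.
- get_obs(): the state, without advancing time (a new reading comes with each control period).
- camera(name): name is "side" or "top" or "wrist"; returns a dict with "img" (480x640x3 uint8, red, green, blue), "vfov" (degrees; the focal length in pixels is half the picture's height over the tangent of half this angle, whatever the lens; pixels are square), "cx", "cy" (the principal point, pixels), "position" and "rotation" of the camera in the world. Camera axes: x right, y up, looking along -z (the intrinsics and any distortion apply to the point x, -y, -z); pixel columns grow to the right and rows downward; lengths in mm; the calibration is good to about 2 mm. The wrist camera is an equidistant fisheye: a pixel r from the principal point sees the ray r / f radians off the axis. A picture is of the moment at which its call begins. There is no depth.
- finish_job(): hands the job in; it is judged then, once.
Trained networks look in a picture, given as the dict that the camera call returned (one of the last four; its "shot" number tells which), for a name from the list of things; names that differ only in an ending like _2 or _b are one class to them, and where a whole thing is asked for, a point or a joint stands for the part that bears it (a point fixed in the world has none). Each returns a list of dicts, best first, with "confidence" (0 to 1); they miss things now and then, are a little off and sometimes report something else, mostly with a low value. They report only what shows in the picture. A call takes as long as a camera call. They do not tell look-alikes from the thing itself.
- recognise(target, picture): "uv" ([column, row] in pixels, amid what is visible of it).
The state is a dict: "t": time; "joints": joint angles; "joint_velocities": joint speeds; "joint_efforts": joint torques, N m; "ee_pos": TCP position; "tcp_rot": TCP orientation; "ft_force": force on the tool from outside, world axes, zero at the start; "moment": the same for the moment, N m; "gripper_width": finger opening in mm; "gripper_force": force on a finger pad.
Only numpy, scipy, OpenCV 4.12 (cv2) and the standard library are available. Lean on these libraries where they do the work, as an engineer would, in place of code of your own. Each camera call takes 0.05 s, during which the arm holds its last target. There are 200 camera calls.

## Task

Sweep the three loose spray-can caps (blue, red and violet) across the table into the open-fronted plywood tray, pushing them with your fingertips until every cap is wholly inside the tray's mouth. Only slide them: do not lift them or tip them over, and leave the paint jar, the tape roll and the spray can where they stand.

Things in the scene. Friction and masses are not known exactly. Their poses are not given: they have to be found in the camera images.
- tray: a low three-sided plywood tray fixed to the table, with no wall across its mouth and no step: its white floor is level with the table top. Walls 30 mm high and 8 mm thick; inside 240 mm wide and 115 mm deep. Origin on the table at the middle of the open mouth; x points inwards from the mouth to the back wall (inner face at x = 115 mm), y along the mouth (inner faces of the side walls at +-120 mm), z up. The mouth faces the robot's side of the table
- cap_blue: a blue plastic spray-can cap, a closed cylinder 46 mm in diameter and 38 mm tall, about 16 g, standing loose on the table; it slides easily when pushed. Origin at the centre of its underside, z up
- cap_red: a red plastic spray-can cap, a closed cylinder 46 mm in diameter and 38 mm tall, about 16 g, standing loose on the table; it slides easily when pushed. Origin at the centre of its underside, z up
- cap_violet: a violet plastic spray-can cap, a closed cylinder 46 mm in diameter and 38 mm tall, about 16 g, standing loose on the table; it slides easily when pushed. Origin at the centre of its underside, z up
- paint_jar: a small pink paint jar with a white lid, 44 mm in diameter, 52 mm tall, loose, to be left alone. Origin at the centre of its underside
- tape_roll: a beige roll of masking tape lying flat, 84 mm outside and 60 mm inside diameter, 24 mm high, loose, to be left alone. Origin at the centre of its underside
- spray_can: a dark spray can with a paper band and white nozzle, 66 mm in diameter, 192 mm tall, standing at the right-hand side of the work, loose, to be left alone. Origin at the centre of its underside
There are look-alikes about, which are no part of the job. Of the things shaped like the cap_red, the red one is meant.

How it is judged (in metres and radians):
At the end, for the whole second after the job is handed in: All three caps stand upright (within 0.2 rad) and at rest on the tray's floor, each with its centre at least 20 mm inside the mouth and between the tray's walls; paint jar, tape roll and spray can are each within 20 mm of where they stood (x of cap_blue in the frame of tray between 0.02 and 0.115 m and y of cap_blue in the frame of tray between -0.12 and 0.12 m and height (world z) of each of cap_blue, cap_red, cap_violet below 0.008 m and angle between each of cap_blue, cap_red, cap_violet's own z axis and vertical below 0.2 rad and linear speed of each of cap_blue, cap_red, cap_violet below 0.02 m/s and x of cap_red in the frame of tray between 0.02 and 0.115 m and y of cap_red in the frame of tray between -0.12 and 0.12 m and x of cap_violet in the frame of tray between 0.02 and 0.115 m and y of cap_violet in the frame of tray between -0.12 and 0.12 m and distance of each of paint_jar, tape_roll, spray_can from where it was at the start of the episode below 0.02 m); the robot touches nothing.
It fails at once if a cap is lifted off the table (its underside more than 15 mm up) (height (world z) of any of cap_blue, cap_red, cap_violet above 0.015 m).
It fails at once if a cap is tipped over (more than 0.6 rad) (angle between any of cap_blue, cap_red, cap_violet's own z axis and vertical above 0.6 rad).
It fails at once if the paint jar is disturbed (moved 20 mm or tipped) (distance of paint_jar from where it was at the start of the episode above 0.02 m or angle between paint_jar's own z axis and vertical above 0.4 rad).
It fails at once if the tape roll is disturbed (moved 20 mm or tipped) (distance of tape_roll from where it was at the start of the episode above 0.02 m or angle between tape_roll's own z axis and vertical above 0.4 rad).
It fails at once if the spray can is disturbed (moved 20 mm or tipped) (distance of spray_can from where it was at the start of the episode above 0.02 m or angle between spray_can's own z axis and vertical above 0.4 rad).
It also fails if it takes over 72 s, if anything falls off the work surface, if the arm or the gripper's body presses on something with over 40 N, if the wrist force passes 120 N, or if a joint passes its speed limit or range.

## Working session

There is one attempt and no reset: what is moved stays moved. The work goes in short steps, Python scripts to look and compute and a shell command to move; the robot and the scene stay as the last step left them, time stands still between calls to the robot, and variables do not carry over. Pictures are saved under pics/ and viewed, at most 10 in all, crops included, and the job is handed in when it is done.

```bash
mkdir -p pics
cat > h.py <<'E'
import numpy as np,cv2
from workcell import *
def ray(c,uv):
    f=240/np.tan(np.radians(c['vfov'])/2)
    p=np.array([(uv[0]-c['cx'])/f,-(uv[1]-c['cy'])/f,-1.])
    R=np.array(c['rotation']); 
    if R.size==4:
        from scipy.spatial.transform import Rotation as Ro
        R=Ro.from_quat(R.ravel()).as_matrix()
    return np.array(c['position']),R.reshape(3,3)@p
def at(c,uv,z):
    o,d=ray(c,uv); return (o+d*(z-o[2])/d[2])[:2]
def save(c,n): cv2.imwrite('pics/'+n,cv2.cvtColor(c['img'],cv2.COLOR_RGB2BGR))
E
python3 - <<'E'
from h import *
o=get_obs();print(o['ee_pos'],o['tcp_rot'],o['t'],tcp_to_grasp)
for n in('top','side'):
    c=camera(n);save(c,n+'1.png');print(n,{k:v for k,v in c.items() if k!='img'})
    for t,z in(('cap_blue',38),('cap_red',38),('cap_violet',38),('paint_jar',52),('tape_roll',24),('spray_can',192),('tray',0)):
        for r in recognise(t,c): print(t,np.round(r['uv']),round(r['confidence'],2),np.round(at(c,r['uv'],z if n=='top' else z/2)))
E
```

```text
[263.69613429 566.08943953 230.45365784] [ 2.16167048e-01  9.76355995e-01 -8.66193601e-04 -1.66368391e-04] 0.0 18.700000000000003
top {'vfov': 55.48401406134736, 'cx': 316.36766140645614, 'cy': 232.92494422416914, 'position': array([321.11619888, -72.59302974, 948.51665292]), 'rotation': array([ 0.0842433 , -0.077209  , -0.67192234,  0.73175283]), 'shot': 1}
cap_blue [204. 258.] 0.78 [462. 169.]
cap_red [323. 312.] 0.98 [375. -81.]
cap_red [302. 254.] 0.86 [487. -29.]
cap_red [264. 298.] 0.79 [392.  38.]
cap_violet [380. 278.] 0.79 [ 452. -190.]
paint_jar [158. 165.] 0.97 [646. 287.]
tape_roll [440. 185.] 0.57 [ 663. -308.]
spray_can [520. 241.] 0.59 [ 512. -402.]
side {'vfov': 51.713698537902374, 'cx': 321.2448708128523, 'cy': 244.14465549928093, 'position': array([ 255.25923251, -726.0902313 ,  645.01757302]), 'rotation': array([ 0.41137064, -0.07790328, -0.16456057,  0.89309859]), 'shot': 2}
cap_blue [263. 191.] 0.88 [463. 173.]
cap_red [246. 237.] 0.95 [389.  31.]
cap_red [253. 279.] 0.72 [371. -90.]
cap_red [305. 241.] 0.62 [493. -23.]
cap_violet [320. 308.] 0.88 [ 458. -197.]
paint_jar [324. 148.] 0.56 [655. 293.]
tape_roll [454. 318.] 0.62 [ 663. -292.]
spray_can [447. 386.] 0.81 [ 538. -445.]
tray [381. 216.] 0.66 [681.  18.]
```

View pics/top1.png

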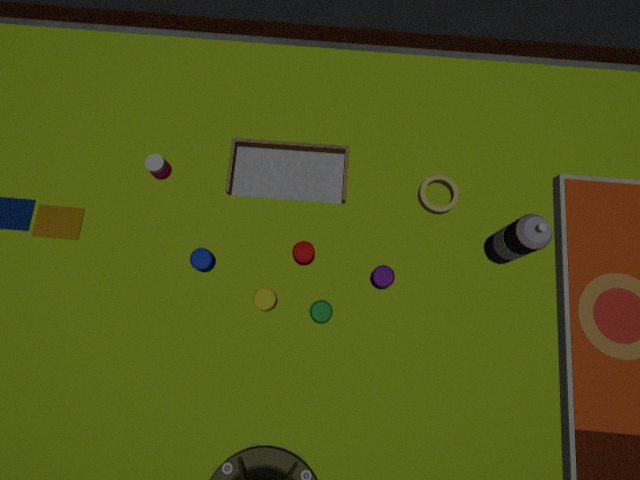

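View pics/side1.png

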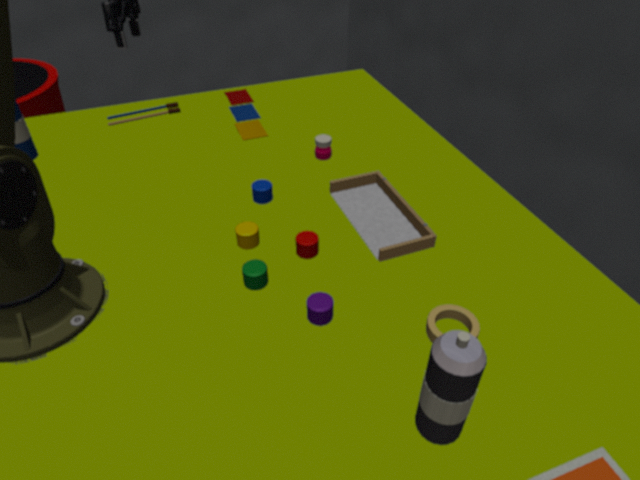

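The top view shows the tray at (230–349, 139–203), mouth at the bottom edge. Blue cap at (203,259), red at (304,252), violet at (382,276). Yellow (265,299) and green (321,311) are the look-alikes. The side view agrees.

Run:
```python
from h import *
im={}
for n in('top','side'):
    c=camera(n);hsv=cv2.cvtColor(c['img'],cv2.COLOR_RGB2HSV)
    for nm,lo,hi,uv in(('blue',105,125,{'top':(203,259),'side':(262,191)}),('red',0,6,{'top':(304,252),'side':(307,244)}),('violet',128,150,{'top':(382,276),'side':(320,308)})):
        m=cv2.inRange(hsv,(lo,90,30),(hi,255,255)); 
        if nm=='red': m|=cv2.inRange(hsv,(174,90,30),(180,255,255))
        u,v=uv[n];k=np.zeros_like(m);k[v-22:v+22,u-22:u+22]=1;m*=k
        ys,xs=np.nonzero(m);ct=(xs.mean(),ys.mean());print(n,nm,len(xs),np.round(ct,1),np.round(at(c,ct,22)))
    if n=='top':
        m=cv2.inRange(hsv,(0,0,70),(180,60,255));k=np.zeros_like(m);k[138:208,225:352]=1;m*=k
        m=cv2.morphologyEx(m,cv2.MORPH_OPEN,np.ones((5,5)))
        r=cv2.boxPoints(cv2.minAreaRect(np.argwhere(m)[:,::-1].astype(np.float32)))
        for p in r: print('tray',p,np.round(at(c,p,0)))
    for p in ([(231,195),(344,203)] if n=='top' else [(382,257),(331,191),(331,184)]): print(p,np.round(at(c,p,0)))
from scipy.spatial.transform import Rotation as Ro
print(Ro.from_quat(get_obs()['tcp_rot']).as_matrix().round(3))
```

```text
top blue 402 [201.4 259.4] [460. 177.]
top red 391 [303.1 252.8] [492. -30.]
top violet 390 [382.5 276.5] [ 457. -196.]
tray [231.41339 194.91951] [610. 138.]
tray [235.07507 145.48705] [726. 144.]
tray [344.62213 153.60164] [ 727. -101.]
tray [340.96045 203.0341 ] [ 612. -101.]
(231, 195) [610. 139.]
(344, 203) [ 613. -108.]
side blue 380 [261.7 190.8] [460. 171.]
side red 451 [306.7 244.1] [492. -36.]
side violet 678 [319.5 308. ] [ 457. -199.]
(382, 257) [ 625. -100.]
(331, 191) [616. 146.]
(331, 184) [627. 172.]
[[-0.907  0.422  0.   ]
 [ 0.422  0.907  0.   ]
 [-0.     0.    -1.   ]]
```

```bash
python3 -m creep '[[[-5,-4.7,2.5,0,0,-0.05,0.35],[-10,-9.5,5,0,0,-0.1,0.35],[-15,-14.2,7.5,0,0,-0.15,0.35],[-20,-19,10,0,0,-0.2,0.35],[-25,-24,12.5,0,0,-0.226,0.35],[-29.6,-28.4,15,0,0,-0.226,0.35],[-29.6,-28.4,15,0,0,-0.226,0.35],[-29.6,-28.4,15,0,0,-0.226,0.35],[-29.6,-28.4,15,0,0,-0.226,0.35],[-29.6,-28.4,15,0,0,-0.226,0.35],[-29.6,-28.4,15,0,0,-0.226,0.35],[-29.6,-28.4,15,0,0,-0.226,0.35]]]'
```

```text
t: 1.9
ee_pos: [413.1, 178.6, 79.9]
tcp_rot: [0.108, 0.994, -0.002, -0.001]
ft_force: [0.2, 0.4, -0.4]
gripper_width: 29.5
gripper_force: 0.0
```

```bash
python3 -m creep '[[[0,0,3.5,0,0,0,0.35],[0,0,6,0,0,0,0.35],[0,0,7,0,0,0,0.35],[0,0,7,0,0,0,0.35],[0,0,7,0,0,0,0.35]]]'
python3 - <<'E'
from h import *
c=camera('side');a=c['img'][120:330,130:410];c['img']=cv2.resize(a,None,fx=2.8,fy=2.8);save(c,'s2.png');print(get_obs()['ee_pos'])
E
```

```text
t: 2.32
ee_pos: [412.1, 184.8, 11.2]
tcp_rot: [0.104, 0.995, -0.0, -0.0]
ft_force: [-1.1, 0.5, -0.1]
gripper_width: 29.9
gripper_force: 0.0
[412.54559056 184.92028928  11.83653209]
```

View pics/s2.png

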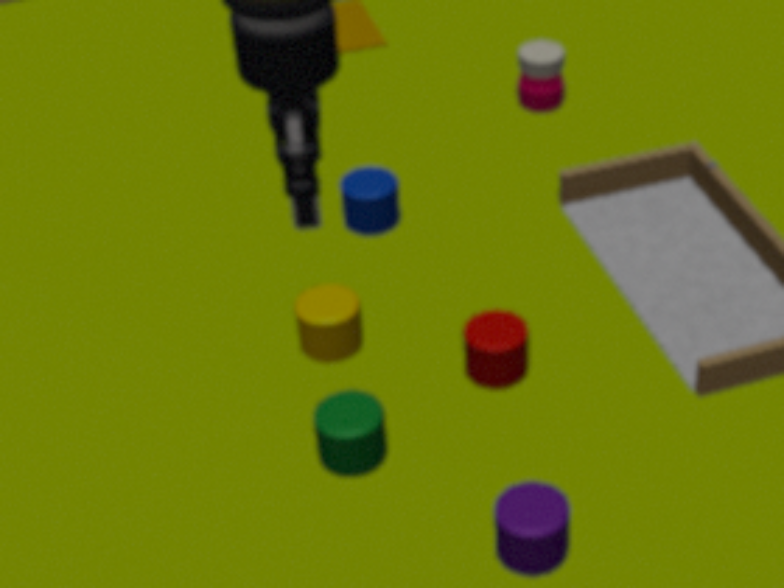

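The gripper stands behind the blue cap (crop ≈ (370,200)) at a low height, clear of everything. Pushing now.

```bash
python3 -m creep '[[[-0.7,0,0.2,0,0,0,0.35],[-1.3,0,0.2,0,0,0,0.35],[-2,0,0.2,0,0,0,0.35],[-3,-0.2,0.2,0,0,0,0.35],[-4,-0.4,0.2,0,0,0,0.35],[-5,-0.6,0.2,0,0,0,0.35],[-6,-0.8,0.2,0,0,0,0.35],[-7,-1,0.2,0,0,0,0.35],[-8,-1.2,0.2,0,0,0,0.35],[-9,-1.4,0.2,0,0,0,0.35],[-10,-1.6,0.2,0,0,0,0.35],[-11,-1.8,0.2,0,0,0,0.35]]]'
python3 - <<'E'
from h import *
c=camera('side');print(recognise('cap_blue',c));save(c,'s3.png')
for r in recognise('cap_blue',c): print(at(c,r['uv'],19))
E
```

```text
t: 3.37
ee_pos: [517.0, 143.1, 9.2]
tcp_rot: [0.105, 0.994, -0.0, -0.0]
ft_force: [-0.5, 0.6, 0.8]
gripper_width: 29.9
gripper_force: 0.4
[{'uv': [303.8, 192.9], 'confidence': 0.76}, {'uv': [305.7, 243.7], 'confidence': 0.2}]
[546.34343084 134.34589151]
[492.06242958 -30.52104458]
```

View pics/s3.png

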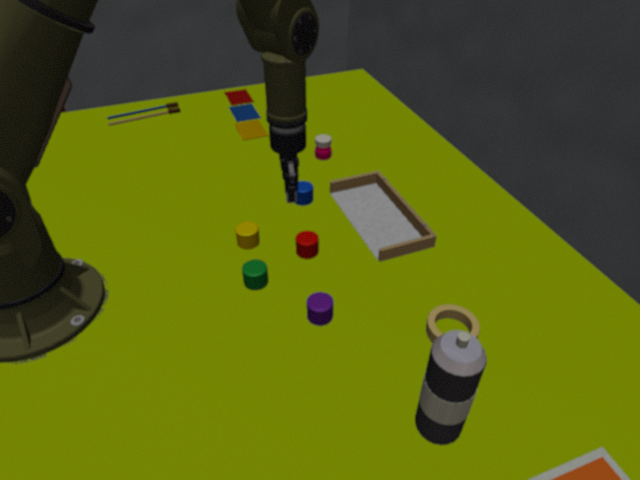

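Blue is nested between the fingertips at (304,193) and moving with them.

```bash
python3 -m creep '[[[-1.2,-0.5,0,0,0,0,0.35],[-2.4,-1,0,0,0,0,0.35],[-3.6,-1.5,0,0,0,0,0.35],[-4.8,-2.1,0,0,0,0,0.35],[-6,-2.6,0,0,0,0,0.35],[-7.1,-3.1,0,0,0,0,0.35],[-8.4,-3,0,0,0,0,0.35],[-9.6,-2.9,0,0,0,0,0.35],[-10.8,-2.8,0,0,0,0,0.35],[-11.8,-2.7,0,0,0,0,0.35],[-12.4,-2.7,0,0,0,0,0.35],[-12.8,-2.7,0,0,0,0,0.35]]]'
python3 - <<'E'
from h import *
c=camera('side')
for r in recognise('cap_blue',c): print(r,at(c,r['uv'],19))
E
```

```text
t: 4.52
ee_pos: [636.6, 89.8, 9.1]
tcp_rot: [0.105, 0.994, -0.0, 0.0]
ft_force: [-0.0, -0.0, -0.0]
gripper_width: 29.6
gripper_force: 0.2
{'uv': [323.1, 149.5], 'confidence': 0.51} [655.12393571 297.13752507]
```

```bash
python3 -m creep '[[[1.5,0,0,0,0,0,0.35],[3,0,0,0,0,0,0.35],[3,0,-4,0,0,0,0.35],[3,0,-8,0,0,0,0.35],[6,-3,-8,0,0,-0.1,0.35],[9,-6.5,-8,0,0,-0.209,0.35],[12,-10,-8,0,0,-0.209,0.35],[15,-13.5,-8,0,0,-0.209,0.35],[16.3,-16,-8,0,0,-0.209,0.35],[16.3,-16,-8,0,0,-0.209,0.35],[16.3,-16,-8,0,0,-0.209,0.35],[16.3,-16,-8,0,0,-0.209,0.35]]]'
python3 - <<'E'
from h import *
for n in('top','side'):
    c=camera(n)
    for r in recognise('cap_blue',c): print(r,at(c,r['uv'],28 if n=='top' else 19))
save(c,'s4.png')
E
```

```text
t: 5.62
ee_pos: [443.5, -31.8, 89.7]
tcp_rot: [0.001, 1.0, 0.0, 0.001]
ft_force: [0.0, 0.1, 0.8]
gripper_width: 29.9
gripper_force: 0.0
{'uv': [260.7, 172.2], 'confidence': 0.62} [657.61443115  75.78770538]
{'uv': [360.1, 196.5], 'confidence': 0.87} [657.3284591   77.68408251]
```

View pics/s4.png

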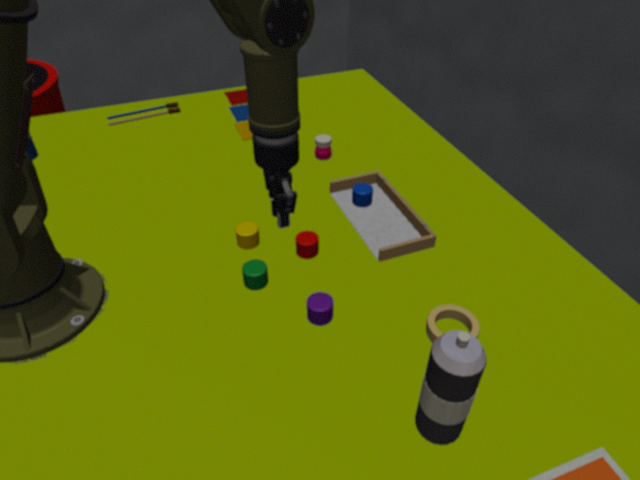

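Blue is at (360,196), inside the tray, upright. Next red.

```bash
python3 -m creep '[[[0,0,3.5,0,0,0,0.35],[0,0,7,0,0,0,0.35],[0,0,8,0,0,0,0.35],[0,0,8,0,0,0,0.35],[-0.7,0,8,0,0,0,0.35],[-1.4,0,8,0,0,0,0.35],[-2.1,0,8,0,0,0,0.35],[-3.2,0.3,8,0,0,0,0.35],[-4.3,0.6,8,0,0,0,0.35],[-5.4,1,8,0,0,0,0.35],[-6.5,1.4,8,0,0,0,0.35],[-7.6,1.8,8,0,0,0,0.35]]]'; python3 -m creep '[[[-1.2,0.4,0,0,0,0,0.35],[-2.4,0.8,0,0,0,0,0.35],[-3.6,1.2,0,0,0,0,0.35],[-4.8,1.6,0,0,0,0,0.35],[-6,2,0,0,0,0,0.35],[-7.2,2.4,0,0,0,0,0.35],[-8.4,2.6,0,0,0,0,0.35],[-9.6,2.7,0,0,0,0,0.35],[-10.5,2.7,0,0,0,0,0.35],[-11.1,2.7,0,0,0,0,0.35],[-11.4,2.7,0,0,0,0,0.35],[-11.4,2.7,0,0,0,0,0.35]]]'
```

```text
t: 6.82
ee_pos: [521.1, -14.0, 10.6]
tcp_rot: [0.001, 1.0, 0.0, 0.001]
ft_force: [0.4, 0.0, -0.1]
gripper_width: 30.2
gripper_force: 0.0
t: 7.82
ee_pos: [634.0, 12.8, 10.0]
tcp_rot: [0.001, 1.0, 0.0, 0.001]
ft_force: [0.1, -0.6, -0.2]
gripper_width: 30.0
gripper_force: 0.0
```

```bash
python3 -m creep '[[[1.5,0,0,0,0,0,0.35],[3,0,0,0,0,0,0.35],[3,0,-4,0,0,0,0.35],[3,0,-8,0,0,0,0.35],[5.8,-2.8,-8,0,0,-0.1,0.35],[8.6,-5.6,-8,0,0,-0.2,0.35],[11.4,-8.4,-8,0,0,-0.3,0.35],[14.2,-11.5,-8,0,0,-0.349,0.35],[17,-14.5,-8,0,0,-0.349,0.35],[19.8,-17.5,-8,0,0,-0.349,0.35],[22.2,-20.3,-8,0,0,-0.349,0.35],[22.2,-22.7,-8,0,0,-0.349,0.35]]]'; python3 -m creep '[[[0,0,0,0,0,0,0.35],[0,0,0,0,0,0,0.35],[0,0,0,0,0,0,0.35]]]';python3 - <<'E'
from h import *
for n in('top','side'):
    c=camera(n)
    for t in('cap_red','cap_violet'):
      for r in recognise(t,c): print(t,r,at(c,r['uv'],28 if n=='top' else 19))
save(c,'s5.png')
E
```

```text
t: 8.82
ee_pos: [404.1, -215.8, 89.2]
tcp_rot: [-0.172, 0.985, 0.0, -0.003]
ft_force: [0.5, -0.2, -0.2]
gripper_width: 30.0
gripper_force: 0.0
t: 9.07
ee_pos: [410.9, -213.4, 89.6]
tcp_rot: [-0.173, 0.985, 0.0, 0.0]
ft_force: [0.3, 0.3, -0.6]
gripper_width: 29.9
gripper_force: 0.0
cap_red {'uv': [322.8, 312.5], 'confidence': 0.98} [373.96942676 -80.72982335]
cap_red {'uv': [290.2, 174.5], 'confidence': 0.97} [657.79799106  12.44152561]
cap_red {'uv': [260.9, 298.1], 'confidence': 0.97} [391.79638948  45.24178359]
cap_violet {'uv': [380.0, 278.2], 'confidence': 0.59} [ 452.11057154 -190.49553068]
cap_red {'uv': [255.1, 273.8], 'confidence': 0.88} [377.73806947 -77.43551704]
cap_red {'uv': [374.6, 209.1], 'confidence': 0.7} [666.93684171  24.42312271]
cap_red {'uv': [249.4, 233.2], 'confidence': 0.6} [397.79523644  39.70173875]
cap_violet {'uv': [320.9, 307.5], 'confidence': 0.85} [ 460.23104803 -196.49302443]
```

View pics/s5.png

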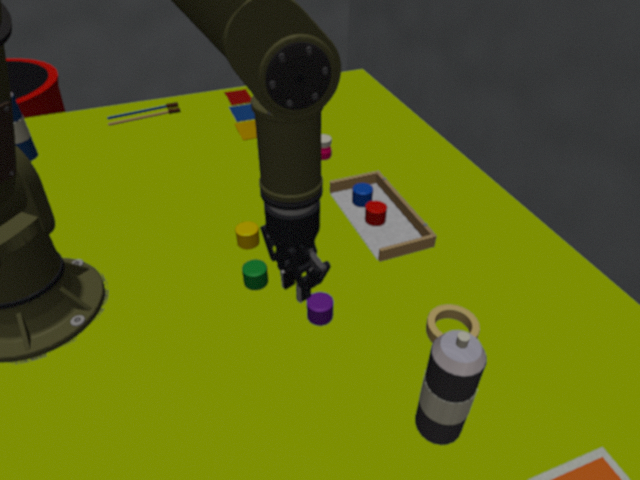

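Blue (362,194) and red (375,212) are in the tray; the gripper is behind violet (320,308).

```bash
python3 -m creep '[[[0,0,3.5,0,0,0,0.35],[0,0,7,0,0,0,0.35],[0,0,8,0,0,0,0.35],[0,0,8,0,0,0,0.35],[-0.7,0,8,0,0,0,0.35],[-1.4,0,8,0,0,0,0.35],[-2.1,0,8,0,0,0,0.35],[-3.2,0.4,8,0,0,0,0.35],[-4.3,0.8,8,0,0,0,0.35],[-5.4,1.2,8,0,0,0,0.35],[-6.5,1.6,8,0,0,0,0.35],[-7.6,2,8,0,0,0,0.35]]]'; python3 -m creep '[[[-1.2,0.4,0,0,0,0,0.35],[-2.4,0.9,0,0,0,0,0.35],[-3.6,1.3,0,0,0,0,0.35],[-4.8,1.7,0,0,0,0,0.35],[-6,2.2,0,0,0,0,0.35],[-7.2,2.6,0,0,0,0,0.35],[-8.4,3,0,0,0,0,0.35],[-9.6,3.5,0,0,0,0,0.35],[-10.8,3.9,0,0,0,0,0.35]]]'
python3 - <<'E'
from h import *
print(get_obs()['ee_pos'])
c=camera('side')
for r in recognise('cap_violet',c): print(r,at(c,r['uv'],19))
E
```

```text
t: 10.37
ee_pos: [476.6, -168.1, 9.5]
tcp_rot: [-0.174, 0.985, -0.0, 0.0]
ft_force: [-0.5, -0.3, 0.2]
gripper_width: 29.9
gripper_force: 0.2
t: 11.12
ee_pos: [564.5, -94.7, 9.3]
tcp_rot: [-0.173, 0.985, 0.0, -0.0]
ft_force: [-1.0, -0.2, 0.2]
gripper_width: 30.1
gripper_force: 0.3
[564.52040982 -94.68840815   9.25196316]
{'uv': [370.6, 255.6], 'confidence': 0.5} [ 595.4723132  -106.84388901]
```

Run:
```python
from h import *
c=camera('side');c['img']=cv2.resize(c['img'][160:290,300:450],None,fx=4,fy=4);save(c,'s6.png')
```

```text
(no output)
```

View pics/s6.png

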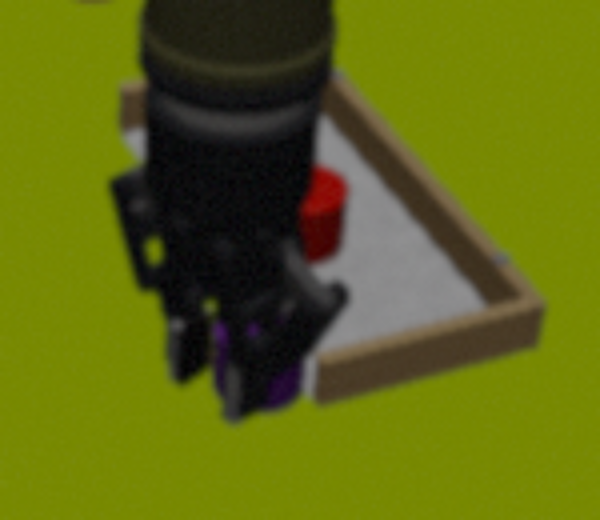

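The violet cap is still nested behind the right finger (crop 215–300, 320–405), near the end of the right wall; I steer further left, then in.

```bash
python3 -m creep '[[[-0.6,0.4,0,0,0,0,0.35],[-1.3,0.8,0,0,0,0,0.35],[-2,1.2,0,0,0,0,0.35],[-2.6,1.6,0,0,0,0,0.35],[-3.4,1.5,0,0,0,0,0.35],[-4.2,1.4,0,0,0,0,0.35],[-5,1.3,0,0,0,0,0.35],[-5.8,1.2,0,0,0,0,0.35],[-6.6,1.1,0,0,0,0,0.35],[-7.2,1.1,0,0,0,0,0.35],[-7.6,1.1,0,0,0,0,0.35],[-7.9,1.1,0,0,0,0,0.35]]]'; python3 -m creep '[[[1.2,0,0,0,0,0,0.35],[2.4,0,0,0,0,0,0.35],[3.6,0,0,0,0,0,0.35],[5,0,0,0,0,0,0.35],[5,0,-4,0,0,0,0.35],[5,0,-8,0,0,0,0.35],[9,0,-10,0,0,0,0.35],[13,0,-12,0,0,0,0.35],[16,0,-14,0,0,0,0.35],[16,0,-14,0,0,0,0.35],[16,0,-14,0,0,0,0.35]]]'
python3 - <<'E'
from h import *
for n in('side','top'):
  c=camera(n)
  for t,z in(('cap_blue',28),('cap_red',28),('cap_violet',28),('paint_jar',52),('tape_roll',24),('spray_can',192)):
    for r in recognise(t,c): print(t,np.round(r['uv']),round(r['confidence'],2),np.round(at(c,r['uv'],z if n=='top' else min(19,z/2))))
save(c,'t7.png')
E
```

```text
t: 12.27
ee_pos: [634.5, -58.2, 9.2]
tcp_rot: [-0.173, 0.985, 0.0, -0.0]
ft_force: [-0.8, -0.2, 0.5]
gripper_width: 30.0
gripper_force: 0.3
t: 13.18
ee_pos: [482.8, -114.5, 150.9]
tcp_rot: [-0.172, 0.985, -0.001, 0.001]
ft_force: [0.8, 0.1, -0.0]
gripper_width: 29.6
gripper_force: 0.0
cap_blue [363. 194.] 0.59 [671.  89.]
cap_red [374. 208.] 0.85 [671.  35.]
cap_red [257. 277.] 0.85 [380. -81.]
cap_red [248. 237.] 0.72 [394.  34.]
cap_violet [386. 230.] 0.87 [662. -43.]
spray_can [448. 387.] 0.58 [ 578. -407.]
cap_blue [262. 173.] 0.78 [656.  74.]
cap_red [320. 311.] 0.88 [377. -75.]
cap_red [287. 177.] 0.74 [652.  19.]
cap_violet [313. 181.] 0.66 [648. -37.]
paint_jar [160. 166.] 0.7 [645. 284.]
tape_roll [447. 191.] 0.74 [ 651. -324.]
spray_can [519. 240.] 0.56 [ 514. -401.]
```

View pics/t7.png

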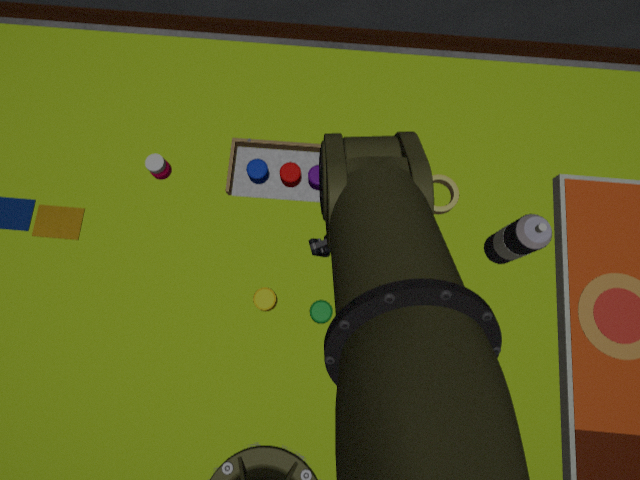

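All three caps stand well inside the tray (258,171), (290,174), (317,177). The jar, roll and can are where they were.

```bash
python3 -c "from workcell import finish_job;print(finish_job())"
```

```text
the job is handed in; nothing more can be done
None
```

I pushed the blue, red and violet caps into the tray. Each stands upright about 45 mm inside the mouth, with the jar, tape roll and can apparently unmoved. I handed the job in at about 13 s, but it returned no verdict.

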